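Clip the alignment telescope into its sloping cradle

ROBOT

A 7-joint arm with a two-finger parallel gripper is mounted at the origin on the work surface. World frame = base frame: x ahead of the robot, y to its left, z up, the work surface at z = 0. Lengths are in m, angles in rad, forces in N, time in s.
With the tool pointing down it reaches from about 0.4 to 0.9 m from the base axis. Payload 5.6 kg.
Tool frame: the origin (TCP) lies midway between the tips of the shut fingers; the grasp point (between the pads) lies 19 mm behind it; y points along the fingers, z is the direction in which the jaws open and shut, and the axes are right-handed (so a half turn about y gives the same grasp; the last joint's range is limited). The gripper opens to 92 mm and grips with 3 to 60 N. Pads are 20 mm wide; open, the fingers measure 128 mm over their backs; the gripper's body (75 mm by 189 mm) begins 69 mm behind the grasp point.
Start: joints at [1.219, 0.468, -0.012, 1.603, 0.006, 1.071, -0.056], TCP at [0.198, -0.619, 0.215] pointing down, gripper open.
Joint ranges: [-2.53, 2.53], [-0.31, 2.02], [-1.57, 1.55], [0.28, 2.44], [-1.29, 4.43], [0.15, 1.84], [-2.92, 2.92]. Speed limits (rad/s): [2.57, 2.57, 3.14, 3.14, 3.14, 3.14, 3.14].

INTERFACE

Orientations are given as a 3x3 rotation matrix whose columns are the frame's x, y, z axes.
In Python, from station import env, effector, solver, viewer, workorder, search_frame, tip_of gives the robot as it stands. Calls block until the motion is done:
- env.reach(position, orientation): joint-space move of the TCP to a pose.
- env.movel(position, frame=None, rate=0.15): straight line of the TCP; frame=None keeps the orientation; rate is the mean speed in m/s.
- env.goto_joints(angles): joint-space move.
- effector.release() and effector.grasp(squeeze=None): open the fingers fully, or close them until they stop; squeeze is the grip in N (None keeps the last).
- env.pause(seconds).
- solver.inverse_kinematics(position, orientation): joint angles nearest the present ones, or None.
- env.sense(): the state.
- viewer.read_camera(name): name is "side" or "top" or "wrist"; returns (picture, depth): 384x512x3 uint8, red, green, blue; 384x512 float32, m along the optical axis (not along the pixel's ray), 0 where there is no reading.
- viewer.camera_info(name): a dict with "intrinsics" (3x3 intrinsics, pixels), "dist_coeffs" ([k1, k2, p1, p2, k3] as OpenCV has them; the pictures are not rectified), "eye" and "rotation" of the camera in the world; the wrist camera has in their place "T_tool_cam" (4x4, takes a point from camera to tool coordinates, whose origin is the TCP and whose axes are the tool frame's). Camera axes: x right, y up, looking along -z (the intrinsics and any distortion apply to the point x, -y, -z); pixel columns grow to the right and rows downward; lengths in m; the calibration is good to about 2 mm. A picture is of the moment at which its call begins: read the wrist's pose just before it. camera_info takes no time and is no camera call.
A pose or a line that the arm cannot do raises env.PlanningError and nothing moves.
- workorder.finish_job(): hands the job in, once; it reports no verdict.
Trained networks look in the newest picture that a camera, given by its name, has taken for a name from the list of things; names that differ only in an ending like _2 or _b are one class to them, and where a whole thing is asked for, a point or a joint stands for the part that bears it (a point fixed in the world has none). Each returns a list of dicts, best first, with "score" (0 to 1); they miss things now and then, are a little off and sometimes report something else, mostly with a low value. They report only what shows in the picture. A call takes as long as a camera call. They do not tell look-alikes from the thing itself.
- search_frame(camera, name): "at" ([x, y, z] in m, in world coordinates, good to about 4 mm: the middle of the surface that is visible of it).
- tip_of(camera, name): "at" ([x, y, z] in m, in world coordinates, good to about 4 mm: a listed point, or the origin of a listed thing).
The state is a dict: "t": time; "joint_positions": joint angles; "joint_velocities": joint speeds; "tau": joint torques, N m; "ee_pos": TCP position; "tcp_rot": TCP orientation; "wrist_force": force on the tool from outside, world axes, zero at the start; "moment": the same for the moment, N m; "gripper_width": finger opening in m.
Only numpy, scipy, OpenCV 4.12 (cv2) and the standard library are available. Lean on these libraries where they do the work, as an engineer would, in place of code of your own. Each camera call takes 0.05 s, during which the arm holds its last target.

TASK

Take the alignment telescope off its V-rest and press it fully home into both sprung clips of the sloping cradle, rubber eyecup end uphill. Then, with the telescope seated, swing the gate arm all the way down across the cradle's upper end so the telescope cannot slide out. Leave the slide box, the oil bottle and the objective where they stand.

Things in the scene. Friction and masses are not known exactly. Their poses are not given: they have to be found in the camera images.
- tube_center (a point): centre of the alignment telescope, a dark rigid tube 160 mm long, about 0.16 kg (varies). Its x axis runs along the tube towards the eyecup. The barrel is 24 mm in diameter from x = -80 to +52 mm; the black rubber eyecup, 34 mm in diameter, is x = +52 to +80 mm. It starts lying level with its axis 45 mm above the table on the V-rest, free to be lifted straight up; its middle (x = -35 to +35 mm) is clear for a grasp
- tube_eye (a point): centre of the end face of the telescope's eyecup, 80 mm from the tube's centre
- rest: fixed aluminium V-rest; origin on the table under its centre, x along the telescope on it. Base plate 130 x 60 x 8 mm; two V supports 10 mm thick at x = +-42 mm, their tops 44 mm high and 41 mm wide
- deck: sloping grey deck of the fixed grey cradle, a plate (x -100 to +115, y +-50 mm) tilted 30 degrees: origin in the centre of its upper face, 75 mm above the table; x points uphill along the slope, y across it, z square out of the deck. The cradle carries two fork clips at x = -40 and +40 mm, whose mouths open along +z, and a gate arm at its upper end
- seat (a point): middle of the seated telescope's axis: deck x = 0, y = 0, z = 40 mm; its axes are the deck's. Seated, the telescope lies on both beds along deck x, centre here (or up to 6 mm downhill, where the eyecup meets the upper clip), eyecup uphill. Press it straight in along deck -z: the jaw nubs are pushed aside and snap back over it, at about 5 to 15 N in all
- clip_low (a point): seated tube axis in the lower fork clip (deck x = -40, z = 40 mm). The clip is 12 mm thick along x, its bed 28 mm above the deck; fixed prong on the -y side, white, inner face at deck y = -13.5 mm, up to z = 60, then flared outwards to z = 72; on the +y side the sprung steel jaw, with a round nub 10 mm thick centred at y = +13.5, z = 52 mm and an outward flared top up to z = 75 mm
- clip_high (a point): the same in the equal upper fork clip (deck x = +40 mm); the eyecup lies just uphill of it
- jaw_low (a joint): angle of the sprung jaw of the lower clip (x = -40 mm): 0 = shut, grows to 0.45 rad as it is pushed outwards; a spring returns it to 0
- jaw_high (a joint): the same for the upper clip (x = +40 mm)
- gate (a joint): angle of the gate arm: 0 = down, lying across the slope behind the seated telescope's eyecup end; grows as it is lifted, 1.57 = standing square out of the deck. It starts between 1.1 and 1.6 and stays where it is left (stiff hinge, 1 to 3 N at its end moves it)
- gate_hinge (a point): hinge of the gate arm, fixed on the cradle at deck x = +98, y = -30, z = 40 mm; the hinge line runs along deck x. The arm is a steel bar 66 mm long from the hinge, 16 mm wide along deck x (90 to 106 mm) and 12 mm thick. Shut, it points along deck +y and lies on a catch post at y = +30, z = 34 mm
- gate_tip (a point): point on the middle line of the gate arm, 60 mm from the hinge, near its free end
- slide_box: closed grey slide box 75 x 100 x 35 mm standing on the table, origin under its centre; to be left alone
- oil_bottle: small amber bottle, 36 mm in diameter, 75 mm tall, origin under its centre; to be left alone
- objective: microscope objective standing nose up, 34 mm in diameter, 60 mm tall, origin under its centre; to be left alone
Mind the look-alikes: they are no part of the job. What is shaped like the part that bears tube_center but green or orange is not meant. Of the things shaped like the part that bears deck, the grey one is meant.

How it is judged:
On the way, in this order (a step that is already met when the one before it is completed fails the run):
1. the telescope lies seated in both clips, eyecup uphill, jaws sprung back (y of tube_center in the frame of deck between -0.004 and 0.004 m and z of tube_center in the frame of deck between 0.036 and 0.043 m and x of tube_center in the frame of deck between -0.01 and 0.01 m and x of tube_eye in the frame of deck above 0.06 m and angle between the x axis of tube_center and the x axis of deck, either way round below 0.06 rad and value of joint each of jaw_low, jaw_high below 0.08 rad and value of joint gate above 0.5 rad), for 0.2 s.
2. the gate arm is swung down (value of joint gate below 0.1 rad), for 0.2 s.
At the end, for the whole second after the job is handed in: the telescope lies at rest in both clips, eyecup uphill, centre within 10 mm of the cradle's middle along the slope, within 4 mm across it and 3 mm above (4 mm below) its seated height, parallel to the slope within 0.06 rad; both jaws sprung back (below 0.08 rad); the gate arm below 0.10 rad (y of tube_center in the frame of deck between -0.004 and 0.004 m and z of tube_center in the frame of deck between 0.036 and 0.043 m and x of tube_center in the frame of deck between -0.01 and 0.01 m and x of tube_eye in the frame of deck above 0.06 m and angle between the x axis of tube_center and the x axis of deck, either way round below 0.06 rad and value of joint each of jaw_low, jaw_high below 0.08 rad and value of joint gate below 0.1 rad and linear speed of tube below 0.02 m/s); the robot touches nothing.
It fails at once if the slide box is moved by more than 25 mm (distance of slide_box from where it was at the start of the episode above 0.025 m).
It fails at once if the oil bottle is moved by more than 25 mm (distance of oil_bottle from where it was at the start of the episode above 0.025 m).
It fails at once if the objective is moved by more than 25 mm (distance of objective from where it was at the start of the episode above 0.025 m).
It also fails if it takes over 53 s, if anything falls off the work surface, if the arm or the gripper's body presses on something with over 40 N, if the wrist force passes 120 N, or if a joint passes its speed limit or range.

## Working session

There is one attempt and no reset: what is moved stays moved. The work goes in short steps, each a Python script; the robot and the scene stay as the last script left them, time stands still between calls to the robot, and variables do not carry over. Pictures are saved under pics/ and viewed, and the job is handed in when it is done.

```bash
ls -la; mkdir -p pics; python3 - <<'E'
from station import env, effector, solver, viewer, workorder, search_frame, tip_of
import cv2
s=env.sense(); print(s)
for n in ("side","top"):
    p,d=viewer.read_camera(n); cv2.imwrite(f"pics/{n}0.png",p[:,:,::-1])
    print(n,viewer.camera_info(n))
    for k in ("tube_center","tube_eye","rest","deck","seat","clip_low","clip_high","gate_hinge","gate_tip","slide_box","oil_bottle","objective"):
        r=tip_of(n,k); print(k,[( [round(float(v),3) for v in q["at"]],round(q["score"],2)) for q in r])
print(viewer.camera_info("wrist"))
print(env.sense()["t"])
E
```

```text
total 12
drwxr-xr-x  3 agent agent 4096 Dec  7 16:47 .
drwxr-xr-x 23 root  root  4096 Dec  7 16:47 ..
drwxr-xr-x  2 agent agent 4096 Dec  7 16:47 pics
{'t': 0.0, 'joint_positions': array([ 1.21901974,  0.46836292, -0.01162236,  1.60364135,  0.00601054,
        1.07139807, -0.05632572]), 'joint_velocities': array([ 0.00120366, -0.00114214,  0.00151007, -0.00121189, -0.00169105,
       -0.00124058, -0.00046561]), 'tau': array([ 1.34141310e-04, -5.20568454e+01, -1.26022438e-02, -2.43742454e+01,
       -5.67626464e-02,  1.73938286e-02,  1.72498244e-04]), 'ee_pos': array([ 0.19729069, -0.6187106 ,  0.21364228]), 'tcp_rot': array([[-9.52726418e-01, -6.56795449e-04,  3.03828804e-01],
       [-3.03829488e-01,  1.64912896e-03, -9.52724998e-01],
       [ 1.24692563e-04, -9.99998424e-01, -1.77072255e-03]]), 'wrist_force': array([ 5.16338121e-01,  2.59969790e-04, -5.65096736e-01]), 'moment': array([-0.03610471,  0.07292667, -0.01008895]), 'gripper_width': 0.0919587963804358}
side {'intrinsics': array([[395.28328784,   0.        , 259.34119505],
       [  0.        , 395.28328784, 189.97204406],

[... 2781 characters left out ...]
l_bottle [([0.779, -0.012, 0.0], 0.68)]
objective [([0.394, 0.01, -0.001], 0.47)]
{'intrinsics': array([[305.74259536,   0.        , 257.43090873],
       [  0.        , 305.74259536, 192.3129545 ],
       [  0.        ,   0.        ,   1.        ]]), 'dist_coeffs': array([-0.00662417,  0.        ,  0.        ,  0.        ,  0.        ]), 'T_tool_cam': array([[ 6.59366154e-04, -9.62082058e-01, -2.72759380e-01,
        -7.74589163e-02],
       [-1.01790398e-03,  2.72758652e-01, -9.62081952e-01,
        -1.71122561e-01],
       [ 9.99999265e-01,  9.12007136e-04, -7.99459337e-04,
        -2.99949564e-04],
       [ 0.00000000e+00,  0.00000000e+00,  0.00000000e+00,
         1.00000000e+00]])}
1.3
```

```bash
python3 - <<'E'
import cv2
for n in ("side","top"):
    im=cv2.imread(f"pics/{n}0.png"); cv2.imwrite(f"pics/{n}0b.png",cv2.resize(im,(800,600),interpolation=cv2.INTER_CUBIC))
E
```

```text
(no output)
```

View pics/side0.png

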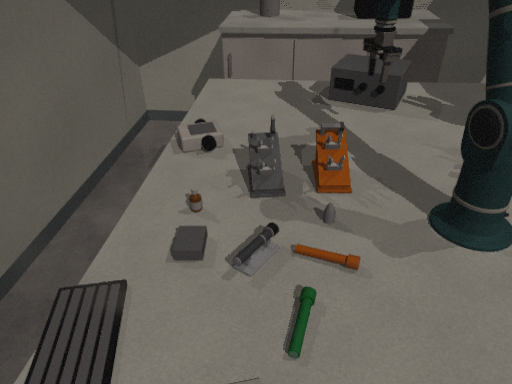

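View pics/top0.png

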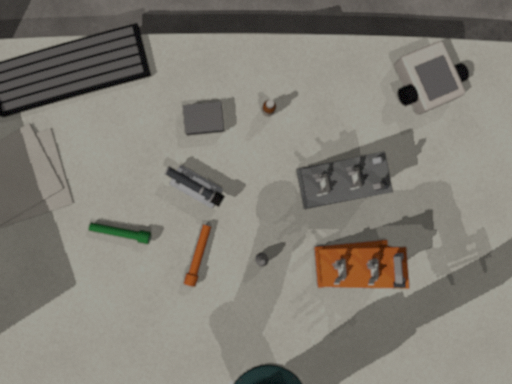

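Candidates for the telescope: the dark tube on the V-rest (side 257,243 / top 195,185), the orange tube (side 327,256 / top 198,253) and the green tube (side 303,320 / top 120,233). I choose the dark one on the V-rest.

Candidates for the cradle: grey (side 265,163 / top 345,180) and orange (side 332,158 / top 362,266). I choose the grey one. Next I check both choices in a close crop.

```bash
python3 - <<'E'
import cv2, numpy as np
s=cv2.imread("pics/side0.png"); t=cv2.imread("pics/top0.png")
a=cv2.resize(s[105:285,170:360],(400,379),interpolation=cv2.INTER_CUBIC)
b=cv2.resize(t[130:310,160:410],(400,288),interpolation=cv2.INTER_CUBIC)
o=np.zeros((379,800,3),np.uint8); o[:,:400]=a; o[:288,400:]=b
cv2.imwrite("pics/crop1.png",o)
E
```

```text
(no output)
```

View pics/crop1.png

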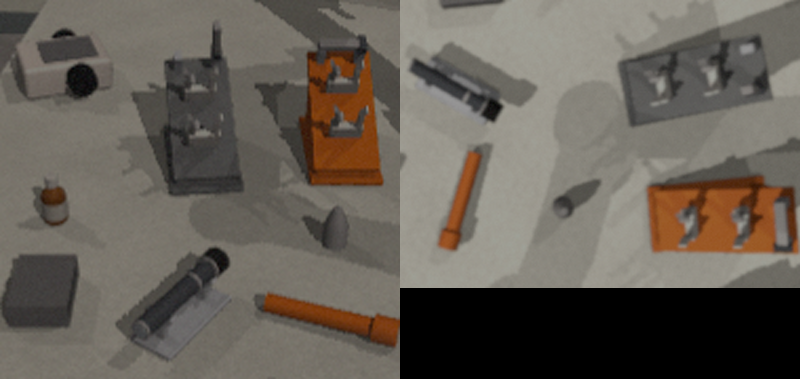

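The crop confirms both. The dark tube on the V-rest has its black eyecup at crop (215,262), facing the cradle. The grey cradle has its gate standing up at crop (217,40). Next I write the helpers, make a first fit and check IK.

```bash
cat > h.py <<'E'
import numpy as np, cv2
from scipy.optimize import least_squares
from station import env, effector, solver, viewer, workorder, search_frame, tip_of
A=np.deg2rad(30)
def deckR(yaw):
    c,s=np.cos(yaw),np.sin(yaw)
    return np.array([[np.cos(A)*c,-s,-np.sin(A)*c],[np.cos(A)*s,c,-np.sin(A)*s],[np.sin(A),0,np.cos(A)]])
DP=dict(deck=[0,0,0],seat=[0,0,.04],clip_low=[-.04,0,.04],clip_high=[.04,0,.04],gate_hinge=[.098,-.03,.04])
def fitdeck(obs,w=None):
    # obs list of (deckpoint, world)
    f=lambda p:np.concatenate([ (deckR(p[2])@np.array(a)+[p[0],p[1],.075]-b) for a,b in obs])
    r=least_squares(f,[.588,-.186,-1.39],loss='soft_l1',f_scale=.005)
    return r.x,f(r.x).reshape(-1,3)
def campose(n,s=None):
    i=viewer.camera_info(n)
    if n=="wrist":
        T=np.eye(4);T[:3,:3]=s["tcp_rot"];T[:3,3]=s["ee_pos"];T=T@i["T_tool_cam"]
        return i,T[:3,:3],T[:3,3]
    return i,i["rotation"],i["eye"]
def cloud(n,d,s=None):
    i,R,e=campose(n,s); h,w=d.shape
    uv=np.stack(np.meshgrid(np.arange(w),np.arange(h)),-1).reshape(-1,1,2).astype(np.float64)
    q=cv2.undistortPoints(uv,i["intrinsics"],i["dist_coeffs"]).reshape(-1,2)
    z=d.reshape(-1,1)
    P=np.hstack([q[:,:1]*z,-q[:,1:]*z,-z])@R.T+e
    return P.reshape(h,w,3)
def proj(n,P,s=None):
    i,R,e=campose(n,s); c=(np.atleast_2d(P)-e)@R
    c=c*[1,-1,-1]
    return cv2.projectPoints(c.reshape(-1,1,3),np.zeros(3),np.zeros(3),i["intrinsics"],i["dist_coeffs"])[0].reshape(-1,2)
def toolR(xdir,ydir):
    x=np.array(xdir,float);y=np.array(ydir,float)
    y/=np.linalg.norm(y); x-=y*(x@y); x/=np.linalg.norm(x)
    return np.stack([x,y,np.cross(x,y)],1)
E
python3 - <<'E'
from h import *
g=lambda *a:np.array(a)
obs=[(DP['deck'],g(.588,-.186,.075)),(DP['deck'],g(.593,-.187,.077)),(DP['seat'],g(.586,-.169,.111)),(DP['seat'],g(.583,-.164,.107)),
(DP['clip_low'],g(.58,-.131,.09)),(DP['clip_low'],g(.58,-.133,.089)),(DP['clip_high'],g(.596,-.202,.132)),(DP['clip_high'],g(.591,-.203,.129)),
(DP['gate_hinge'],g(.572,-.258,.158)),(DP['gate_hinge'],g(.57,-.253,.159))]
p,r=fitdeck(obs);print(p);print(r.round(4))
R=deckR(p[2]);o=np.array([p[0],p[1],.075])
W=lambda v:o+R@np.array(v)
for sg in (1,-1):
    T=toolR(sg*R[:,0],-R[:,2])
    for nm,v in dict(seat=[0,0,.021],pre=[0,0,.10],gate0=[.1,-.06,.09],gateend=[.1,.002,.046],up=[.1,-.06,.2]).items():
        print(sg,nm,W(v).round(3),solver.inverse_kinematics(W(v),T))
    tx=np.array([-.04,-.0695,0])
    T=toolR(sg*tx,[0,0,-1]); c=np.array([.5835,.1805,.026])
    for h in (0,.1): print(sg,'tube',solver.inverse_kinematics(c+[0,0,h],T))
E
```

```text
[ 0.58955297 -0.18662537 -1.39479374]
[[ 0.0016 -0.0006  0.    ]
 [-0.0034  0.0004 -0.002 ]
 [ 0.0001  0.0021 -0.0014]
 [ 0.0031 -0.0029  0.0026]
 [-0.     -0.0018 -0.0004]
 [-0.      0.0002  0.0006]
 [-0.0039  0.001  -0.0024]
 [ 0.0011  0.002   0.0006]
 [-0.0006  0.0023  0.0006]
 [ 0.0014 -0.0027 -0.0004]]
1 seat [ 0.588 -0.176  0.093] [ 0.23090202  0.57390321 -0.33867846  1.92216451  0.98470655  0.88454441
 -0.60837684]
1 pre [ 0.581 -0.137  0.162] [ 0.30107839  0.4905205  -0.51452516  1.89707194  0.92214229  1.03962973
 -0.56962843]
1 gate0 [ 0.538 -0.238  0.203] [ 0.50385903  0.36550709 -0.5059842   1.95696801  0.88504345  0.95643271
 -0.35539904]
1 gateend [ 0.603 -0.249  0.165] [ 0.37958162  0.49948316 -0.37078081  1.83503558  0.90512996  0.92922253
 -0.36214472]
1 up [ 0.528 -0.184  0.298] [ 0.54288431  0.23948233 -0.65029902  1.88682435  0.7474273   1.13948833
 -0.26580045]
1 tube [ 0.13362256  0.76993854 -0.67593591  1.78231423  0.63752545  0.82076243
 -1.37859967]
1 tube [ 0.30977594  0.73142637 -0.95659418  1.72988425  0.68084687  1.04953917
 -1.40820707]
-1 seat [ 0.588 -0.176  0.093] [-0.90629159  1.0631672   1.32989329  1.9924135  -0.83325458  0.72110422
 -2.22831842]
-1 pre [ 0.581 -0.137  0.162] [ 0.78622017  0.91942692 -1.32660624  1.86995613  1.36439202  1.56067699
  2.35588137]
-1 gate0 [ 0.538 -0.238  0.203] [-0.88776252  0.69545196  1.35855164  2.03639169 -0.35540769  0.67545613
 -2.40260037]
-1 gateend [ 0.603 -0.249  0.165] [-0.77681073  0.91506233  1.33922322  1.90735344 -0.645775    0.73974584
 -2.2291001 ]
-1 up [ 0.528 -0.184  0.298] [ 0.99059837  0.4959913  -1.30194042  1.86646876  1.02360583  1.3854331
  2.6829189 ]
-1 tube [ 0.46189515  1.20738164 -1.33965913  1.76278712  1.24430328  1.28906762
  1.40781744]
-1 tube [ 0.4671094   0.99215308 -1.33150754  1.72122902  1.00987476  1.28893239
  1.51846296]
```

```bash
python3 - <<'E'
from h import *
p=[0.58955,-0.18663,-1.3948]
R=deckR(p[2]);o=np.array([p[0],p[1],.075]);W=lambda v:o+R@np.array(v)
s=env.sense(); env.movel(s["ee_pos"]+[0.0,0,.1],rate=.25)
print(env.sense()["t"])
env.reach(W([0,0,.19]),toolR(R[:,0],-R[:,2]))
env.pause(.2)
s=env.sense();print(s["t"],s["ee_pos"],W([0,0,.19]),s["joint_positions"])
im,d=viewer.read_camera("wrist"); cv2.imwrite("pics/w1.png",im[:,:,::-1]); np.savez("w1.npz",d=d,im=im,ee_pos=s["ee_pos"],tcp_rot=s["tcp_rot"])
for k in DP.keys()|{"gate_tip"}:
    print(k,[(q["at"] if 0 else np.round(q["at"],4).tolist(),round(q["score"],2)) for q in tip_of("wrist",k)])
for n in ("side","top"):
    im,d=viewer.read_camera(n); np.savez(n+"1.npz",d=d,im=im)
E
```

```text
1.85
4.3917 [ 0.57285409 -0.09390881  0.23954284] [ 0.57291653 -0.0930975   0.23954483] [ 0.42250412  0.4397116  -0.77061288  1.83460089  0.88373937  1.23819379
 -0.55237773]
clip_high [([0.5911, -0.2006, 0.1298], 0.62), ([0.368, -0.2472, 0.1287], 0.58), ([0.5819, -0.1303, 0.0927], 0.38)]
gate_tip [([0.5721, -0.2239, 0.2093], 0.89), ([0.4113, -0.2896, 0.1589], 0.64)]
deck [([0.592, -0.1868, 0.0795], 0.88), ([0.3763, -0.2283, 0.0781], 0.6)]
seat [([0.5849, -0.1689, 0.1096], 0.88), ([0.3729, -0.2029, 0.1063], 0.78)]
clip_low [([0.3673, -0.1745, 0.0904], 0.97), ([0.5817, -0.1339, 0.0921], 0.74)]
gate_hinge [([0.5725, -0.2599, 0.1552], 0.93), ([0.348, -0.2935, 0.1598], 0.93)]
```

View pics/w1.png

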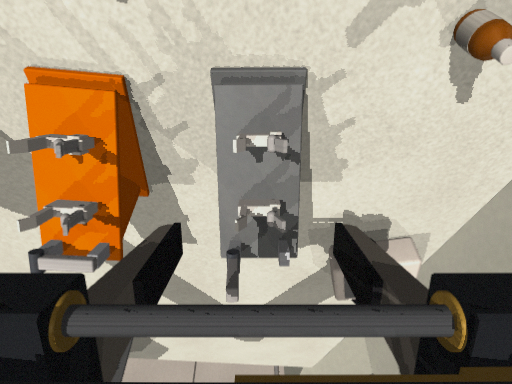

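The wrist view shows the grey cradle in the centre: lower clip (262,143), upper clip (262,212), gate standing at (233,270), bottle at (485,35). Now I refine the deck pose from the depth clouds.

```bash
python3 - <<'E'
from h import *
p=[0.58955,-0.18663,-1.3948]
R=deckR(p[2]);o=np.array([p[0],p[1],.075])
for n,f in (("wrist","w1.npz"),("top","top1.npz"),("side","side1.npz")):
    z=np.load(f); s=z if n=="wrist" else None
    P=cloud(n,z["d"],s); Q=((P-o)@R).reshape(-1,3); Q=Q[z["d"].ravel()>0]
    m=(abs(Q[:,2])<.012)&(abs(Q[:,1])<.07)&(Q[:,0]>-.12)&(Q[:,0]<.13)
    S=Q[m]; core=S[(abs(S[:,1])<.04)&(abs(S[:,0])<.08)]
    a=np.linalg.lstsq(np.c_[core[:,:2],np.ones(len(core))],core[:,2],rcond=None)[0]
    print(n,len(S),"plane",a.round(4),"zmed",np.median(core[:,2]).round(4))
    # edges: per x bin min/max y
    for x0 in np.arange(-.09,.11,.03):
        b=S[(abs(S[:,0]-x0)<.012)]
        b=b[abs(b[:,2]-b[:,:2]@a[:2]-a[2])<.004]
        if len(b)>5: print("  x%.2f y %.4f %.4f n%d"%(x0,*np.percentile(b[:,1],[1,99]),len(b)))
    b=S[(abs(S[:,1])<.035)&(abs(S[:,2]-S[:,:2]@a[:2]-a[2])<.004)]
    print("  xrange",np.percentile(b[:,0],[.3,99.7]).round(4))
    # clips: points high z
    for x0 in (-.04,.04):
        c=Q[(abs(Q[:,0]-x0)<.015)&(abs(Q[:,1])<.05)&(Q[:,2]>.045)&(Q[:,2]<.085)]
        if len(c)<5: continue
        print("  clip",x0,len(c),"x",np.percentile(c[:,0],[3,97]).round(4))
        l=c[c[:,1]<-.004];r=c[c[:,1]>.004]
        for q in (l,r):
            if len(q): print("    y",np.percentile(q[:,1],[5,50,95]).round(4),"z",np.percentile(q[:,2],[5,50,97]).round(4))
E
```

```text
wrist 13098 plane [0.0022 0.0011 0.0013] zmed 0.0013
  x-0.09 y -0.0476 0.0499 n1767
  x-0.06 y -0.0477 0.0498 n1828
  x-0.03 y -0.0482 0.0501 n1037
  x0.00 y -0.0475 0.0498 n1616
  x0.03 y -0.0474 0.0500 n1328
  x0.06 y -0.0480 0.0507 n844
  x0.09 y -0.0479 0.0503 n1168
  xrange [-0.099   0.1135]
  clip -0.04 486 x [-0.0461 -0.0334]
    y [-0.0227 -0.0173 -0.012 ] z [0.0583 0.0694 0.0747]
    y [0.0106 0.0181 0.0266] z [0.0551 0.0615 0.0775]
  clip 0.04 471 x [0.0332 0.0464]
    y [-0.0225 -0.0168 -0.0121] z [0.0495 0.0676 0.075 ]
    y [0.0112 0.0192 0.0267] z [0.0544 0.0626 0.0772]
top 2529 plane [ 0.0049 -0.001   0.0007] zmed 0.0007
  x-0.09 y -0.0452 0.0497 n42
  x-0.06 y -0.0468 0.0515 n183
  x-0.03 y -0.0464 0.0513 n303
  x0.00 y -0.0459 0.0518 n381
  x0.03 y -0.0466 0.0525 n223
  x0.06 y -0.0463 0.0523 n410
  x0.09 y -0.0458 0.0518 n302
  xrange [-0.0827  0.1137]
  clip -0.04 83 x [-0.0458 -0.0325]
    y [-0.0215 -0.0161 -0.0114] z [0.0496 0.068  0.0741]
    y [0.0119 0.0195 0.0274] z [0.0535 0.0604 0.0755]
  clip 0.04 93 x [0.0329 0.046 ]
    y [-0.0207 -0.0157 -0.011 ] z [0.0512 0.0691 0.0763]
    y [0.0127 0.0203 0.028 ] z [0.0526 0.0613 0.0778]
side 1537 plane [0.0012 0.0022 0.0002] zmed -0.0001
  x-0.09 y -0.0485 0.0492 n203
  x-0.06 y -0.0485 0.0480 n188
  x-0.03 y -0.0489 0.0489 n91
  x0.00 y -0.0479 0.0496 n135
  x0.03 y -0.0475 0.0485 n153
  x0.06 y -0.0480 0.0498 n103
  x0.09 y -0.0486 0.0479 n113
  xrange [-0.1013  0.1136]
  clip -0.04 59 x [-0.0483 -0.0338]
    y [-0.0229 -0.0177 -0.0139] z [0.0485 0.0647 0.0734]
    y [0.0104 0.0168 0.0259] z [0.0516 0.0597 0.0759]
  clip 0.04 48 x [0.0316 0.0449]
    y [-0.0233 -0.018  -0.0148] z [0.0515 0.0647 0.0744]
    y [0.0103 0.0169 0.0255] z [0.0517 0.0593 0.0761]
```

The deck fit holds: the shift is about +1.2 mm in deck y (wrist 1.1, top 2.8, side 0.2), x, yaw and height unchanged. Now I open the gripper over the telescope and measure it there.

```bash
cat >> h.py <<'E'
Rd=deckR(-1.3948); od=np.array([0.58955,-0.18663,.075])+Rd@[0,.0012,.0004]
W=lambda v:od+Rd@np.array(v)
Td=toolR(Rd[:,0],-Rd[:,2])
def fittube(n,d,s=None,c0=(.5835,.1805),yaw0=None):
    P=cloud(n,d,s).reshape(-1,3); P=P[d.ravel()>0]
    yaw=np.arctan2(-.0695,-.04); c=np.array(c0)
    for _ in range(6):
        u=np.array([np.cos(yaw),np.sin(yaw)]); v=np.array([-u[1],u[0]])
        a=(P[:,:2]-c)@u; b=(P[:,:2]-c)@v
        m=(abs(a)<.1)&(abs(b)<.022)&(P[:,2]>.035)&(P[:,2]<.075)
        k=m&(a<.045)&(a>-.078)&(P[:,2]>.049)&(abs(b)<.016)   # barrel crest
        q=np.polyfit(a[k],b[k],1)
        yaw+=np.arctan(q[0]); c=c+v*q[1]
        # ends
        e=a[m&(abs(b)<.008)]; lo,hi=np.percentile(e,[.5,99.5]); c=c+u*(lo+hi)/2
    zt=np.percentile(P[k,2],95); ze=np.percentile(P[m&(a>.055),2],95)
    return c,yaw,lo,hi,zt,ze,k.sum()
E
python3 - <<'E'
from h import *
for n in ("top","side"):
    z=np.load(n+"1.npz"); print(n,fittube(n,z["d"]))
T=toolR([np.cos(-2.09),np.sin(-2.09),0],[0,0,-1]); c=np.array([.583,.180,.20])
env.reach(c,T); env.pause(.15)
s=env.sense();print(s["t"],s["ee_pos"])
im,d=viewer.read_camera("wrist"); cv2.imwrite("pics/w2.png",im[:,:,::-1]); np.savez("w2.npz",d=d,im=im,ee_pos=s["ee_pos"],tcp_rot=s["tcp_rot"])
try: print(fittube("wrist",d,s))
except Exception as e: print(e)
for k in ("tube_center","tube_eye"): print(k,[(np.round(q["at"],4).tolist(),round(q["score"],2)) for q in tip_of("wrist",k)])
for n in ("top","side"):
    im,d=viewer.read_camera(n);
    try: print(n,fittube(n,d))
    except Exception as e: print(e)
E
```

```text
top (array([0.60009638, 0.20721701]), np.float64(-2.093654239106), np.float64(-0.050333382702964086), np.float64(0.05033345308716657), np.float64(0.05850800009298912), np.float64(0.04663256004682004), np.int64(347))
side (array([0.58130277, 0.18402024]), np.float64(-2.104463500303789), np.float64(-0.08008506913930012), np.float64(0.08007141539322367), np.float64(0.05732213297193601), np.float64(0.06255305693946987), np.int64(299))
6.0333 [0.58315721 0.17885119 0.19998491]
(array([0.58471215, 0.18110992]), np.float64(-2.100231424180644), np.float64(-0.07893540051014715), np.float64(0.07893542630153827), np.float64(0.058625423850479974), np.float64(0.06330645984328727), np.int64(2538))
tube_center [([0.4044, 0.1762, 0.0155], 0.87), ([0.4686, 0.3776, 0.019], 0.67), ([0.5824, 0.1855, 0.0422], 0.59)]
tube_eye [([0.4496, 0.3022, 0.0178], 0.95), ([0.3298, 0.1964, 0.0172], 0.95), ([0.5436, 0.1132, 0.0454], 0.62)]
expected non-empty vector for x
side (array([0.58156729, 0.18409556]), np.float64(-2.09898037041781), np.float64(-0.08047748017830726), np.float64(0.08047748100111674), np.float64(0.0572054454059875), np.float64(0.06212299507813224), np.int64(292))
```

View pics/w2.png

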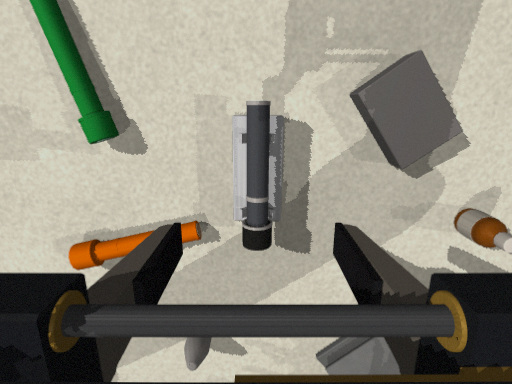

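The wrist view shows the telescope at (258,175) with its eyecup at (257,235), centred between the fingers and clear of the box (410,110) and the orange tube (140,245). Descending to grasp.

```bash
python3 - <<'E'
from h import *
y=-2.100
T=toolR([np.cos(y),np.sin(y),0],[0,0,-1]); c=np.array([.5838,.1818,.026])
env.movel(c+[0,0,.05],T,rate=.2)
env.movel(c,T,rate=.1)
s=env.sense();print(s["t"],s["ee_pos"],s["wrist_force"])
effector.grasp(30)
s=env.sense();print(s["t"],s["ee_pos"],s["wrist_force"],s["gripper_width"])
env.movel(c+[0,0,.04],T,rate=.08)
effector.grasp(60)
s=env.sense();print(s["t"],s["ee_pos"],s["wrist_force"],s["gripper_width"])
env.movel(c+[0,0,.16],T,rate=.2)
env.pause(.1)
s=env.sense();print(s["t"],s["ee_pos"],s["wrist_force"],s["gripper_width"])
im,d=viewer.read_camera("wrist"); cv2.imwrite("pics/w3.png",im[:,:,::-1]); np.savez("w3.npz",d=d,im=im,ee_pos=s["ee_pos"],tcp_rot=s["tcp_rot"])
im,d=viewer.read_camera("side"); cv2.imwrite("pics/s3.png",im[:,:,::-1]); np.savez("s3.npz",d=d,im=im)
# tube in tool frame from wrist cloud
P=cloud("wrist",np.load("w3.npz")["d"],s); Q=(P-s["ee_pos"])@s["tcp_rot"]; Q=Q.reshape(-1,3)
m=(abs(Q[:,2])<.02)&(Q[:,1]>-.05)&(Q[:,1]<.0)&(abs(Q[:,0])<.1)
q=Q[m]; print(len(q),"x",np.percentile(q[:,0],[.5,99.5]))
for x0 in np.arange(-.08,.09,.01):
    b=q[abs(q[:,0]-x0)<.004]
    if len(b)>5: print(round(x0,3),len(b),"ymin",np.percentile(b[:,1],3).round(4),"z",np.percentile(b[:,2],[3,97]).round(4))
E
```

```text
7.7 [0.58367866 0.18211667 0.02573965] [0.16580872 0.07522899 0.24363757]
8.7417 [0.5844266  0.18142833 0.02611417] [ 2.52244834 -0.27937894 -0.79980861] 0.023245724545117884
9.6083 [0.58343407 0.18165684 0.0654552 ] [ 1.26480514  0.26917007 -1.06743176] 0.022804666217743887
10.4583 [0.58285323 0.18117797 0.18417377] [-0.2407923   0.53628568 -1.98197744] 0.022740467085948107
13095 x [-0.07939223  0.07072771]
-0.08 475 ymin -0.0332 z [-0.0105  0.0111]
-0.07 905 ymin -0.0328 z [-0.0106  0.0112]
-0.06 850 ymin -0.0327 z [-0.0109  0.0109]
-0.05 802 ymin -0.0327 z [-0.0106  0.0112]
-0.04 764 ymin -0.0326 z [-0.0109  0.0108]
-0.03 709 ymin -0.0326 z [-0.0105  0.0111]
-0.02 681 ymin -0.0326 z [-0.0108  0.0112]
-0.01 1973 ymin -0.0488 z [-0.0192  0.0193]
-0.0 711 ymin -0.046 z [-0.0111  0.0116]
0.01 635 ymin -0.0426 z [-0.0111  0.0115]
0.02 579 ymin -0.0327 z [-0.011   0.0115]
0.03 27 ymin -0.0275 z [-0.0113  0.0117]
0.05 924 ymin -0.0367 z [-0.0143  0.0145]
0.06 614 ymin -0.0371 z [-0.0148  0.0153]
0.07 197 ymin -0.0352 z [-0.0162  0.0165]
0.08 8 ymin -0.0253 z [-0.0164  0.0168]
```

View pics/w3.png

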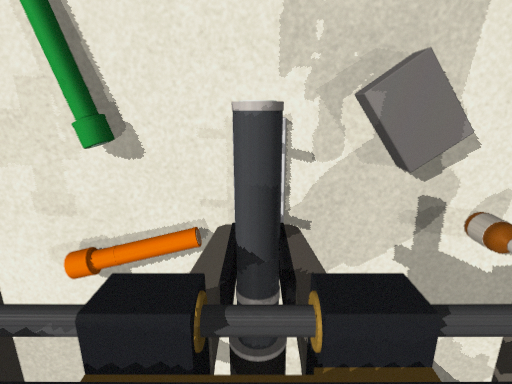

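View pics/s3.png

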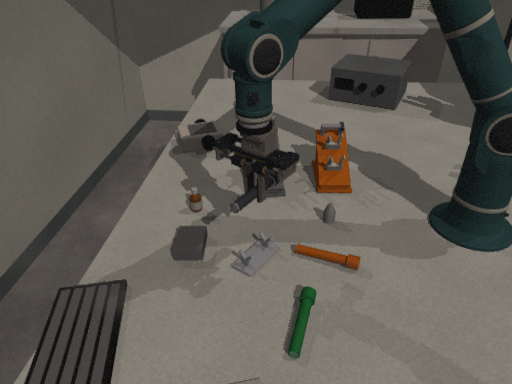

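Grasp confirmed in the wrist view. The tube is held level at (257,190) with its axis 20.6 mm behind the TCP, and it is centred to within 1 mm along and across the fingers. The V-rest is empty at side (257,255). Moving above the cradle.

```bash
python3 - <<'E'
from h import *
env.reach(W([.001,0,.15]),Td)
env.pause(.1)
s=env.sense();print(s["t"],((s["ee_pos"]-od)@Rd).round(4),s["wrist_force"])
env.movel(W([.001,0,.085]),Td,rate=.12); env.pause(.1)
s=env.sense();print(s["t"],((s["ee_pos"]-od)@Rd).round(4),(Rd.T@s["tcp_rot"]).round(4).tolist(),s["wrist_force"])
im,d=viewer.read_camera("wrist"); cv2.imwrite("pics/w4.png",im[:,:,::-1]); np.savez("w4.npz",d=d,im=im,ee_pos=s["ee_pos"],tcp_rot=s["tcp_rot"])
P=cloud("wrist",d,s).reshape(-1,3); Q=(P-od)@Rd
m=(abs(Q[:,2])<.006)&(abs(Q[:,1])<.06)&(Q[:,0]>-.12)&(Q[:,0]<.03)
for x0 in np.arange(-.09,.03,.03):
    b=Q[m&(abs(Q[:,0]-x0)<.012)]
    if len(b)>5: print("deck x%.2f y %.4f %.4f n%d z%.4f"%(x0,*np.percentile(b[:,1],[1,99]),len(b),np.median(b[:,2])))
c=Q[(abs(Q[:,0]+.04)<.015)&(abs(Q[:,1])<.05)&(Q[:,2]>.045)&(Q[:,2]<.085)]
for q in (c[c[:,1]<-.004],c[c[:,1]>.004]): 
    if len(q): print(np.percentile(q[:,1],[5,50,95]).round(4),np.percentile(q[:,0],[3,97]).round(4))
b=Q[(Q[:,2]>.095)&(Q[:,2]<.125)&(abs(Q[:,0]+.06)<.02)&(abs(Q[:,1])<.03)]
print("tube y",np.percentile(b[:,1],[2,98]).round(4),"top",np.percentile(b[:,2],97).round(4))
for n in ("side","top"):
    im,d=viewer.read_camera(n); cv2.imwrite(f"pics/{n}4.png",im[:,:,::-1]); np.savez(n+"4.npz",d=d,im=im)
E
```

```text
11.7667 [-1.000e-04  6.000e-04  1.506e-01] [-0.09675518  0.44409677 -0.87016377]
12.5583 [0.0008 0.0007 0.0859] [[1.0, -0.0, -0.0], [0.0, 0.0017, 1.0], [-0.0, -1.0, 0.0017]] [ 0.02560699  0.02658957 -2.33930249]
deck x-0.09 y -0.0490 0.0485 n3345 z0.0007
deck x-0.06 y -0.0492 0.0489 n2131 z0.0007
deck x-0.03 y -0.0496 0.0494 n1119 z0.0007
deck x0.00 y -0.0492 0.0491 n1747 z0.0008
[-0.0237 -0.019  -0.0148] [-0.0456 -0.034 ]
[0.0173 0.0211 0.0257] [-0.0457 -0.0342]
tube y [-0.0101  0.0123] top 0.1188
```

View pics/w4.png

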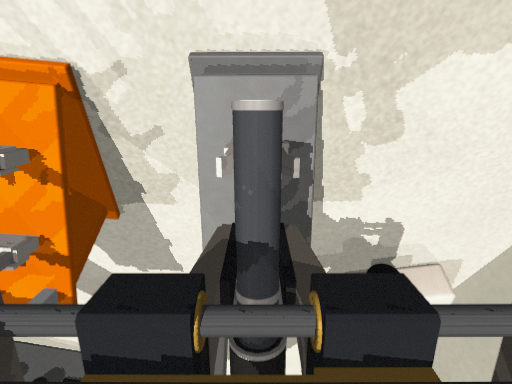

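View pics/side4.png

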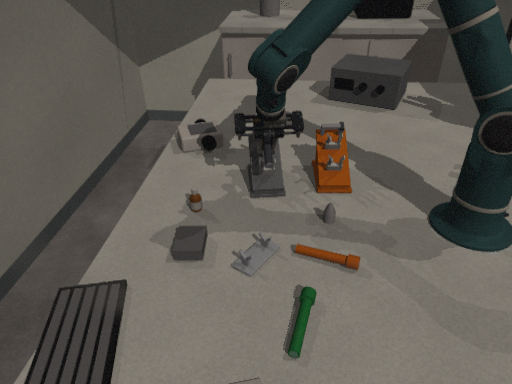

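The wrist view shows the barrel (258,190) between the lower clip's prong (221,165) and jaw (295,165), with the eyecup uphill. The measured tube y is about +1 mm, so I correct that and press in along deck −z with a force guard.

```bash
python3 - <<'E'
from h import *
f0=Rd.T@env.sense()["wrist_force"]
env.movel(W([.001,-.001,.055]),Td,rate=.1)
s=env.sense();print(s["t"],((s["ee_pos"]-od)@Rd).round(4),(Rd.T@s["wrist_force"]-f0).round(2))
for z in (.042,.036,.032,.028,.025,.0225,.0205,.019,.0175,.016,.0145):
    env.movel(W([.001,-.001,z]),Td,rate=.05)
    s=env.sense();f=Rd.T@s["wrist_force"]-f0;dz=((s["ee_pos"]-od)@Rd)
    print(round(s["t"],2),z,dz.round(4),f.round(2),(s["moment"]).round(2))
    if f[2]>32 and z<.021: break
    if f[2]>45: break
s=env.sense()
im,d=viewer.read_camera("wrist"); cv2.imwrite("pics/w5.png",im[:,:,::-1]); np.savez("w5.npz",d=d,im=im,ee_pos=s["ee_pos"],tcp_rot=s["tcp_rot"])
P=cloud("wrist",d,s).reshape(-1,3); Q=(P-od)@Rd
for x0 in (-.07,-.06,-.05,-.025,-.018):
    b=Q[(Q[:,2]>.03)&(Q[:,2]<.07)&(abs(Q[:,0]-x0)<.003)&(abs(Q[:,1])<.014)]
    if len(b)>5: print("tube x",x0,"y",np.percentile(b[:,1],[2,98]).round(4),"top",np.percentile(b[:,2],97).round(4))
E
```

```text
13.1583 [ 0.0008 -0.0016  0.054 ] [-0.37 -1.28  1.28]
13.57 0.042 [ 0.001  -0.0014  0.0416] [-0.14 -2.79  0.7 ] [ 0.62  0.16 -0.07]
13.83 0.036 [ 0.0009 -0.0019  0.0354] [-0.93 -4.73 -0.89] [ 0.64  0.56 -0.31]
14.08 0.032 [ 0.0011 -0.0017  0.0313] [-0.26 -4.86 -1.23] [ 0.54  0.58 -0.36]
14.33 0.028 [ 0.0012 -0.0013  0.0274] [-0.75 -3.88 -1.24] [ 0.55  0.45 -0.27]
14.58 0.025 [ 0.0011 -0.001   0.0246] [ 0.3  -2.7  -2.37] [ 0.57  0.41 -0.23]
14.83 0.0225 [ 0.0011 -0.0004  0.0226] [-0.37 -1.96 -0.32] [ 0.57  0.14 -0.05]
15.08 0.0205 [ 0.0009 -0.0003  0.0209] [-1.47 -1.46  0.53] [ 0.58 -0.05  0.03]
15.33 0.019 [ 0.0009 -0.0003  0.0206] [-0.73 -4.3   9.7 ] [ 0.33  0.5  -0.3 ]
15.58 0.0175 [ 0.0009 -0.0002  0.0204] [ 0.98 -6.77 17.83] [ 0.01  1.15 -0.71]
15.83 0.016 [ 0.0009 -0.0002  0.0203] [  2.42 -11.47  28.6 ] [-0.26  1.83 -1.13]
16.08 0.0145 [ 0.0009 -0.0001  0.0202] [  2.38 -13.57  36.77] [-0.63  2.45 -1.54]
tube x -0.07 y [-0.0111  0.0112] top 0.0531
tube x -0.06 y [-0.0109  0.0111] top 0.0531
tube x -0.05 y [-0.0111  0.0135] top 0.055
tube x -0.025 y [-0.0109  0.0115] top 0.0531
tube x -0.018 y [-0.0107  0.0113] top 0.053
```

View pics/w5.png

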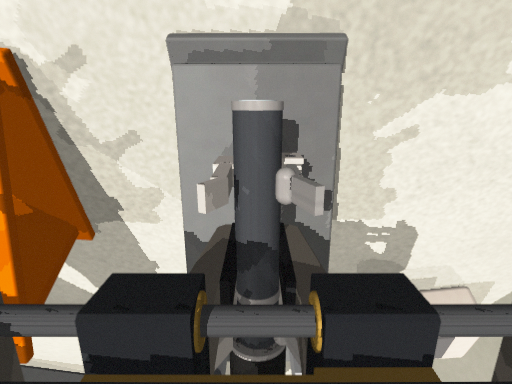

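The force stayed low through the nubs and then rose to 37 N with no further travel. The tube axis measured 40.4 mm above the deck, so it is on the beds. The wrist view shows the nub (288,185) beside and above the barrel. I relieve the press, release and check.

```bash
python3 - <<'E'
from h import *
env.movel(W([.001,-.0003,.0198]),Td,rate=.05)
s=env.sense();print(s["t"],(Rd.T@s["wrist_force"]).round(2))
effector.release()
s=env.sense();print(s["t"],s["gripper_width"])
env.movel(W([.001,-.0003,.10]),Td,rate=.15)
env.movel(W([0.0,-.0003,.19]),Td,rate=.25); env.pause(.1)
s=env.sense()
im,d=viewer.read_camera("wrist"); cv2.imwrite("pics/w6.png",im[:,:,::-1]); np.savez("w6.npz",d=d,im=im,ee_pos=s["ee_pos"],tcp_rot=s["tcp_rot"])
print(s["t"])
P=cloud("wrist",d,s).reshape(-1,3); Q=(P-od)@Rd
for x0 in np.arange(-.08,.09,.01):
    b=Q[(Q[:,2]>.03)&(Q[:,2]<.07)&(abs(Q[:,0]-x0)<.004)&(abs(Q[:,1])<.018)]
    if len(b)>5: print("tube x",round(x0,2),len(b),"y",np.percentile(b[:,1],[2,98]).round(4),"top",np.percentile(b[:,2],97).round(4))
b=Q[(Q[:,2]>.045)&(Q[:,2]<.07)&(abs(Q[:,1])<.005)&(abs(Q[:,0])<.1)]; print("x range",np.percentile(b[:,0],[.5,99.5]))
for x0 in (-.04,.04):
    c=Q[(abs(Q[:,0]-x0)<.012)&(abs(Q[:,1])<.05)&(Q[:,2]>.055)&(Q[:,2]<.085)]
    for q in (c[c[:,1]<-.004],c[c[:,1]>.004]): 
        if len(q): print(x0,np.percentile(q[:,1],[5,50,95]).round(4),np.percentile(q[:,2],[5,50,97]).round(4))
g=Q[(abs(Q[:,0]-.098)<.012)&(Q[:,2]>.05)&(Q[:,2]<.12)&(abs(Q[:,1])<.08)]
print("gate",len(g),np.percentile(g,[2,50,98],axis=0).round(4).tolist())
for k in ("tube_center","tube_eye","gate_tip"): print(k,[(((np.array(q["at"])-od)@Rd).round(4).tolist(),round(q["score"],2)) for q in tip_of("wrist",k)])
im,d=viewer.read_camera("side"); cv2.imwrite("pics/side6.png",im[:,:,::-1])
Q=((cloud("side",d)-od)@Rd).reshape(-1,3)
g=Q[(abs(Q[:,0]-.098)<.012)&(Q[:,2]>.05)&(Q[:,2]<.12)&(abs(Q[:,1])<.08)]
print("gate side",len(g),np.percentile(g,[2,50,98],axis=0).round(4).tolist())
cv2.imwrite("pics/side6c.png",cv2.resize(im[100:210,220:320,::-1],(600,660))[:600])
E
```

```text
16.3917 [ 0.38 -2.18  8.36]
17.4917 0.09185256533946458
18.7833
tube x -0.08 188 y [-0.011  0.012] top 0.0534
tube x -0.07 215 y [-0.0111  0.0118] top 0.0535
tube x -0.06 193 y [-0.0112  0.0119] top 0.0536
tube x -0.05 225 y [-0.0102  0.0167] top 0.0555
tube x -0.04 287 y [-0.0172  0.0172] top 0.0667
tube x -0.03 187 y [-0.0113  0.0147] top 0.0567
tube x -0.02 175 y [-0.0104  0.0125] top 0.0537
tube x -0.01 174 y [-0.0105  0.0126] top 0.0536
tube x -0.0 163 y [-0.0106  0.0115] top 0.0536
tube x 0.01 162 y [-0.0107  0.0116] top 0.0534
tube x 0.02 163 y [-0.0108  0.0129] top 0.0537
tube x 0.03 197 y [-0.0109  0.0169] top 0.0557
tube x 0.04 243 y [-0.0173  0.0175] top 0.0677
tube x 0.05 230 y [-0.0139  0.0152] top 0.0584
tube x 0.06 200 y [-0.0155  0.0166] top 0.0584
tube x 0.07 197 y [-0.0156  0.0167] top 0.0583
tube x 0.08 10 y [-0.0118  0.0106] top 0.0561
x range [-0.08325204  0.0754383 ]
-0.04 [-0.0235 -0.0188 -0.0137] [0.0621 0.0703 0.0745]
-0.04 [0.0098 0.0177 0.025 ] [0.056  0.0641 0.0771]
0.04 [-0.0232 -0.0182 -0.0075] [0.0559 0.0678 0.0744]
0.04 [0.0085 0.0175 0.0249] [0.0558 0.0624 0.0773]
gate 520 [[0.0899, -0.0333, 0.0518], [0.0911, -0.0266, 0.0957], [0.105, -0.0202, 0.1077]]
tube_center [([-0.0095, -0.0018, 0.0371], 0.76)]
tube_eye [([0.0761, 0.0014, 0.0402], 0.94)]
gate_tip [([0.0995, -0.1934, 0.0373], 0.83), ([0.0954, -0.0233, 0.1012], 0.58)]
gate side 53 [[0.088, -0.0334, 0.0538], [0.091, -0.0274, 0.0872], [0.1019, -0.0215, 0.1065]]
```

View pics/w6.png

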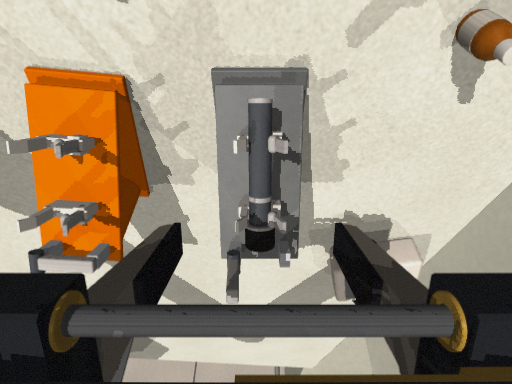

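View pics/side6.png

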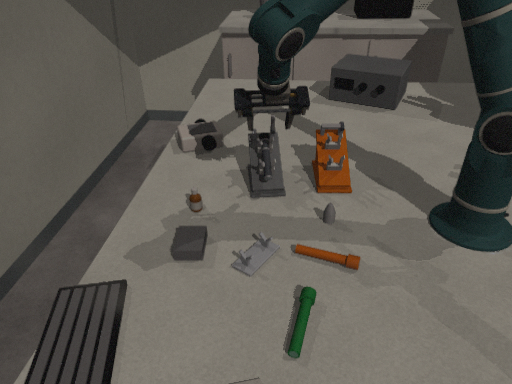

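The wrist view shows the telescope (260,175) in both clips with the eyecup uphill at (260,238) and the nubs over the barrel. Axis: y about 0.3 mm, tilt about 0, centre at x ≈ −4 mm. Both jaws are back at their shut positions, and the gate is standing at about 1.45 rad (233,275). Now the gate swing, using shut fingers.

```bash
python3 - <<'E'
from h import *
effector.grasp(20)
X=.101
env.movel(W([X,-.072,.19]),Td,rate=.2)
s=env.sense();print(s["t"],s["gripper_width"],((s["ee_pos"]-od)@Rd).round(4))
env.movel(W([X,-.072,.09]),Td,rate=.15); env.pause(.1)
f0=Rd.T@env.sense()["wrist_force"]
def pt(th,r=.050,hw=.018):
    y=-.03+r*np.cos(th)-.006*np.sin(th)-hw; z=.04+r*np.sin(th)+.006*np.cos(th)
    return [X,y,z]
for th in list(np.arange(1.6,.05,-.14))+[.0]:
    env.movel(W(pt(th)),Td,rate=.08)
    s=env.sense();f=Rd.T@s["wrist_force"]-f0
    print(round(s["t"],2),round(th,2),((s["ee_pos"]-od)@Rd).round(4),f.round(1))
    if np.linalg.norm(f)>25: print("STOP");break
E
```

```text
21.15 0.0004007395156501192 [ 0.1004 -0.0717  0.1902]
22.43 1.6 [ 0.1008 -0.055   0.0901] [ 1.7 -0.1 -0.8]
22.68 1.46 [ 0.1009 -0.0481  0.0904] [ 0.7 -1.1 -0.8]
22.93 1.32 [ 0.1009 -0.0411  0.0898] [ 0.4  0.2 -0.6]
23.18 1.18 [ 0.1009 -0.0341  0.0884] [ 0.8 -0.7 -0.6]
23.43 1.04 [ 0.1009 -0.0274  0.086 ] [ 0.6  0.1 -1.4]
23.68 0.9 [ 0.1008 -0.0213  0.0826] [ 0.7  0.2 -0. ]
23.93 0.76 [ 0.1009 -0.0157  0.0784] [ 1.   0.3 -1.2]
24.18 0.62 [ 0.1009 -0.0107  0.0735] [ 0.7 -0.2 -0.5]
24.43 0.48 [ 0.1009 -0.0064  0.0679] [ 0.5 -0.1 -1. ]
24.68 0.34 [ 0.1009 -0.0029  0.0618] [ 0.3  0.1 -0.1]
24.93 0.2 [ 0.101  -0.0003  0.0553] [ 0.4  0.3 -0.4]
25.18 0.06 [0.1009 0.0013 0.0484] [ 0.2 -0.9 -0.3]
25.43 0.0 [0.1009 0.0022 0.0461] [-0.4  1.2  1.1]
```

```bash
python3 - <<'E'
from h import *
for z in (.045,.0435,.042,.0405):
    env.movel(W([.101,.002,z]),Td,rate=.05)
    s=env.sense();print(round(s["t"],2),z,((s["ee_pos"]-od)@Rd).round(4),(Rd.T@s["wrist_force"]).round(1))
    if (Rd.T@s["wrist_force"])[2]>14: break
im,d=viewer.read_camera("side"); cv2.imwrite("pics/side7.png",im[:,:,::-1])
im2,d=viewer.read_camera("top")
cv2.imwrite("pics/c7.png",np.hstack([cv2.resize(im[80:210,220:320,::-1],(400,520)),cv2.resize(im2[120:220,290:410,::-1],(400,520))]))
E
```

```text
25.68 0.045 [0.1009 0.0022 0.046 ] [ 0.5 -1.5  7.5]
25.93 0.0435 [0.1009 0.0022 0.0458] [ 0.6 -5.5 15.1]
```

View pics/c7.png

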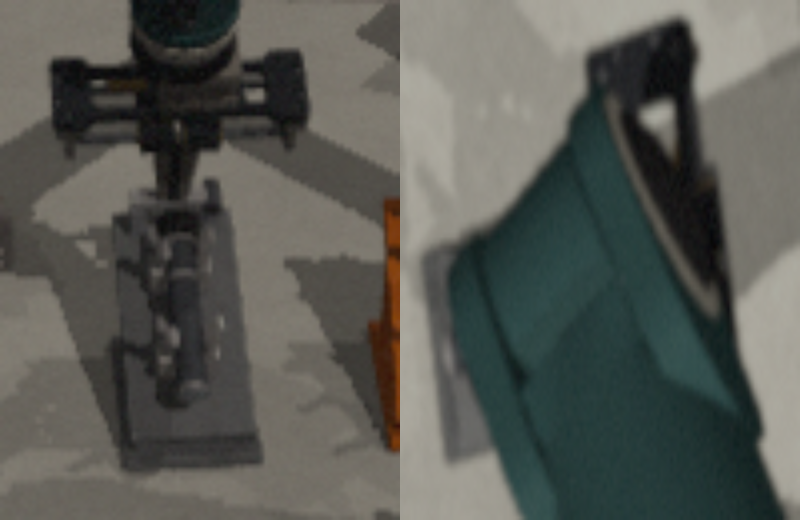

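The fingers stopped firmly at z = 46 mm, which is the arm's upper face when shut, and the bar shows across the upper end at crop (165,195). I lift off and check everything.

```bash
python3 - <<'E'
from h import *
env.movel(W([.101,.002,.10]),Td,rate=.12)
env.movel(W([0,.002,.19]),Td,rate=.2); env.pause(.2)
s=env.sense();print(s["t"],s["wrist_force"])
im,d=viewer.read_camera("wrist"); cv2.imwrite("pics/w8.png",im[:,:,::-1])
def ana(n,d,s=None):
    Q=((cloud(n,d,s)-od)@Rd).reshape(-1,3)
    g=Q[(abs(Q[:,0]-.098)<.012)&(Q[:,2]>.036)&(Q[:,2]<.12)&(abs(Q[:,1])<.05)]
    for y0 in (-.02,-.01,0,.01,.02,.03):
        b=g[abs(g[:,1]-y0)<.004]
        if len(b)>2: print(n,"gate y",y0,len(b),"z",np.percentile(b[:,2],[10,50,90]).round(4))
    print(n,"gate high pts",(g[:,2]>.06).sum())
    for x0 in (-.07,-.02,.0,.02,.065):
        b=Q[(Q[:,2]>.03)&(Q[:,2]<.07)&(abs(Q[:,0]-x0)<.004)&(abs(Q[:,1])<.018)]
        if len(b)>5: print(n,"tube x",x0,"y",np.percentile(b[:,1],[2,98]).round(4),"top",np.percentile(b[:,2],97).round(4))
    b=Q[(Q[:,2]>.045)&(Q[:,2]<.07)&(abs(Q[:,1])<.005)&(abs(Q[:,0])<.088)]; print("x range",np.percentile(b[:,0],[.5,99.5]))
    for x0 in (-.04,.04):
        c=Q[(abs(Q[:,0]-x0)<.012)&(Q[:,1]<.05)&(Q[:,2]>.055)&(Q[:,2]<.085)&(Q[:,1]>.004)]
        if len(c): print("jaw",x0,np.percentile(c[:,1],[5,50,95]).round(4),np.percentile(c[:,2],[5,50,97]).round(4))
ana("wrist",d,s)
im2,d=viewer.read_camera("side"); ana("side",d)
for k in ("slide_box","oil_bottle","objective"): print(k,[(np.round(q["at"],3).tolist(),round(q["score"],2)) for q in tip_of("side",k)][:1])
cv2.imwrite("pics/c8.png",np.hstack([cv2.resize(im2[100:230,210:340,::-1],(400,400)),cv2.resize(im[50:310,180:340,::-1],(246,400))]))
E
```

```text
27.6667 [-0.36473637 -0.61392614 -0.76311479]
wrist gate high pts 0
wrist tube x -0.07 y [-0.0106  0.0124] top 0.0533
wrist tube x -0.02 y [-0.0102  0.0116] top 0.0539
wrist tube x 0.0 y [-0.0105  0.0117] top 0.0536
wrist tube x 0.02 y [-0.0107  0.0119] top 0.054
x range [-0.08237141  0.0450122 ]
jaw -0.04 [0.0102 0.0177 0.0255] [0.0559 0.064  0.077 ]
jaw 0.04 [0.0106 0.0177 0.026 ] [0.0561 0.0631 0.0768]
side gate y -0.02 5 z [0.0375 0.0406 0.0443]
side gate y -0.01 4 z [0.0384 0.043  0.0441]
side gate y 0 12 z [0.04   0.0441 0.0473]
side gate y 0.01 11 z [0.0418 0.0446 0.047 ]
side gate y 0.02 15 z [0.038  0.0443 0.0459]
side gate y 0.03 14 z [0.0414 0.0449 0.0474]
side gate high pts 0
side tube x -0.07 y [-0.0108  0.0109] top 0.0532
side tube x -0.02 y [-0.0113  0.0103] top 0.0521
side tube x 0.0 y [-0.0106  0.0115] top 0.0521
side tube x 0.02 y [-0.0117  0.0099] top 0.0533
side tube x 0.065 y [-0.0163  0.0161] top 0.0577
x range [-0.08542503  0.07398513]
jaw -0.04 [0.0147 0.0191 0.0246] [0.0557 0.0683 0.076 ]
jaw 0.04 [0.009  0.017  0.0248] [0.0551 0.0603 0.075 ]
slide_box [([0.762, 0.16, 0.001], 0.9)]
oil_bottle [([0.789, -0.012, -0.003], 0.73)]
objective [([0.394, 0.01, -0.002], 0.72)]
```

View pics/c8.png

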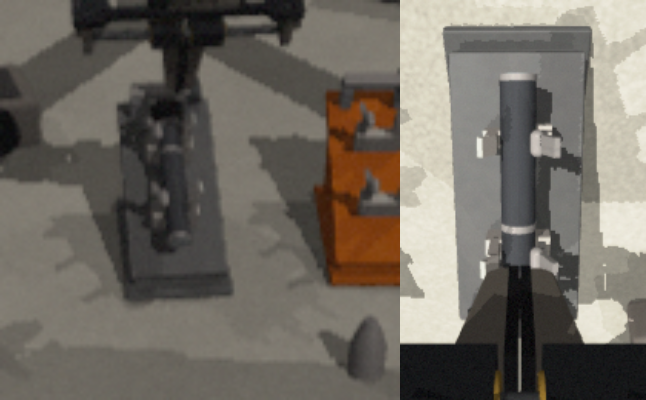

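The side view shows the bar flat at z ≈ 44–45 mm with nothing standing, and the bystanders unmoved. The shut fingers hide the gate from the wrist camera, so I open them for one clear look before handing in.

```bash
python3 - <<'E'
from h import *
effector.release(); env.pause(.1)
s=env.sense()
im,d=viewer.read_camera("wrist"); cv2.imwrite("pics/w9.png",im[:,:,::-1])
Q=((cloud("wrist",d,s)-od)@Rd).reshape(-1,3)
g=Q[(abs(Q[:,0]-.098)<.010)&(Q[:,2]>.036)&(Q[:,2]<.12)&(abs(Q[:,1])<.05)]
for y0 in (-.02,-.01,0,.01,.02,.03):
    b=g[abs(g[:,1]-y0)<.004]
    if len(b)>2: print("gate y",y0,len(b),"z",np.percentile(b[:,2],[10,50,90]).round(4))
b=Q[(Q[:,2]>.045)&(Q[:,2]<.07)&(abs(Q[:,1])<.005)&(abs(Q[:,0])<.088)]; print("x range",np.percentile(b[:,0],[.5,99.5]))
print(s["t"])
E
```

```text
gate y -0.02 112 z [0.0423 0.0466 0.0476]
gate y -0.01 112 z [0.0421 0.0468 0.0476]
gate y 0 107 z [0.042  0.0467 0.0476]
gate y 0.01 107 z [0.0415 0.0467 0.0478]
gate y 0.02 110 z [0.0401 0.0467 0.0477]
gate y 0.03 109 z [0.0412 0.0464 0.0476]
x range [-0.0826112   0.07538389]
29.3917
```

View pics/w9.png

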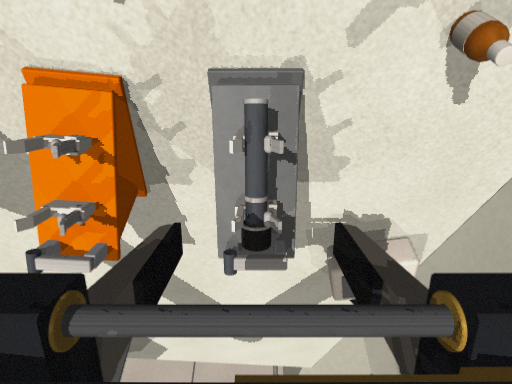

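The wrist view shows the gate lying across (230–288, 263) behind the eyecup (257,238). Its top is level at z = 46–47 mm from y = −20 to +30 mm, so its angle is about 0. The telescope is still seated, with its centre at x ≈ −3.6 mm.

```bash
python3 - <<'E'
from h import *
print(workorder.finish_job(), env.sense()["t"])
E
```

```text
the job is handed in; nothing more can be done
the job is handed in; nothing more can be done
```

The telescope is seated in both clips of the grey cradle, eyecup uphill, and the gate arm is down behind it. I handed the job in at about 29.4 s of the 53 s allowed; it returned no verdict.

I lifted the dark telescope off the V-rest and pressed it in along deck −z. Pressing force peaked at about 37 N, once it was on the beds. The shut fingers then swung the gate onto its catch.

Last checks before handing in:
- **Telescope:** the centre is at deck x ≈ −4 mm after sliding slightly downhill on release. It is within 1 mm across the slope, its axis is about 40–41 mm above the deck, and it has no visible tilt.
- **Jaws:** both are back at their shut positions. The side view of the lower jaw read slightly further out than the wrist view (5th-percentile y about 15 mm, against 10 mm). The upper jaw agreed in both views.
- **Gate:** it is level to within about 0.5 mm along its length, so its angle is about 0.
- **Objects left alone:** the slide box, oil bottle and objective were where they started, to within the detector's few millimetres.
- **Gripper:** it stood clear above the cradle, touching nothing.

Three readings disagreed or failed:
- **Depth fit:** the top camera's fit for the telescope failed, so I grasped on the wrist and side fits, which differed by about 4 mm across the tube.
- **Network:** it once put tube_center at x ≈ −9.5 mm, against −4 mm from depth.
- **Gate swing:** the force reading stayed within noise during the swing itself, so the gate result rests on the firm stop and the images.

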